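# Undo the food processor's retaining cap, whichever way its thread runs

## Task

I want to wipe the spindle thread of the white food processor. First make it safe: turn the black speed knob on its motor block fully anticlockwise to the off stop (the red dot). Then undo the orange retaining cap in the middle of the slicing disc - I don't know whether its thread is right- or left-handed, so if it will not give one way, try the other - lift it off and finish still holding it in the gripper, upright and still, straight above the spindle and at least 6 cm clear of its tip; do not put it down, and leave the other things on the worktop where they are.

Things in the scene. Friction and masses are not known exactly. Their poses are not given: they have to be found in the camera images.
- machine: white food processor with its bowl off, fixed to the worktop, 166 x 326 x 150 mm. Origin on the worktop under its middle; x to its back, y to its left, z up. Motor block 166 x 122 mm, 150 mm high, centred at y = +95 mm. Round platform (radius 90) at y = -80 mm with a steel slicing disc, radius 69 mm, face 86 mm above the worktop, and a black hub, radius 28 to 34 mm, top at 96 mm
- speed_knob (a joint): angle of the black speed knob on the motor block's top: 0 = off, its anticlockwise end stop (white pointer at the big red dot); grows clockwise seen from above, to 2.6 rad. Starts between 0.7 and 1.3 rad. Friction 0.03 N m; it stays where it is left
- knob_grip (a point): point on the knob's vertical axis in the middle of its bar grip, 18.5 mm above the motor block's top. The bar is 44 mm long, 13 mm thick, and spans 10 to 28 mm above the block. The bar's pointer end lies in the machine's frame at 2.356 rad (anticlockwise from its x axis, seen from above) minus the joint value
- cap: orange ribbed screw cap, diameter 44 mm (46 over the ribs), 34 mm high, 60 g; origin at the centre of its underside, z up, a white line along x on its top. Screwed home, its underside sits on the hub and its x axis lies along the machine's x to 0.05 rad. Thread right-handed (loosens anticlockwise from above) or left-handed (clockwise); this cannot be seen
- cap_seat (a point): centre of the hub's top, where the cap's underside sits, 96 mm above the worktop. The cap's thread is coarse: the wrong way it meets a firm stop within 0.15 rad; the right way it turns easily, need not be followed upwards, and after 1.1 rad is free to be lifted straight up (at 2.1 rad it meets another stop). Before that it cannot be pulled off
- spindle_top (a point): tip of the metal threaded spindle, on the cap's axis, 24 mm above the hub's top, 120 mm above the worktop; hidden inside the cap at first
- clear_bowl: bystander: the processor's clear plastic bowl, radius 82 mm, 110 mm high, with a white handle reaching 124 mm from its axis, standing to the right; origin at the centre of its underside
- olive_bottle: bystander: green olive oil bottle, 58 mm across, 204 mm high, behind on the right; origin at the centre of its underside
- onion: bystander: red onion, 66 mm across, 70 mm high, on the chopping board to the left; origin at its underside

How it is judged:
On the way, in this order (a step that is already met when the one before it is completed fails the run):
1. the speed knob is turned off (within 0.1 rad of its anticlockwise stop) with the cap still on (value of joint speed_knob below 0.1 rad and z of cap in the frame of machine below 0.105 m), for 0.1 s.
2. the cap has been turned loose on its thread (by more than 0.9 rad) while still on the spindle (angle between the x axis of cap and the x axis of machine, either way round above 0.9 rad and z of cap in the frame of machine below 0.115 m and horizontal distance between cap and spindle_top below 0.006 m), for 0.02 s.
At the end, for the whole second after the job is handed in: The fingers hold the cap (more than 1 N), still and upright (within 0.3 rad), its underside more than 50 mm above the spindle's tip and within 50 mm of the spindle's axis, nothing of the machine touching it, and the speed knob is within 0.1 rad of off (z of cap in the frame of spindle_top above 0.05 m and horizontal distance between cap and spindle_top below 0.05 m and angle between cap's own z axis and vertical below 0.3 rad and contact force between the fingers and cap above 1 N and contact force between machine and cap below 0.1 N and linear speed of cap below 0.03 m/s and value of joint speed_knob below 0.1 rad); the arm keeps its last pose, push and grip.
It fails at once if the clear bowl, the oil bottle or the onion is shifted by more than 25 mm (distance of any of clear_bowl, olive_bottle, onion from where it was at the start of the episode above 0.025 m).
It also fails if it takes over 58 s, if anything falls off the work surface, if the arm or the gripper's body presses on something with over 40 N, if the wrist force passes 120 N, or if a joint passes its speed limit or range.

## Robot

A 6-joint arm with a two-finger parallel gripper is mounted at the origin on a cart in front of the work surface, level with it; the furniture and walls round the work are solid. World frame = base frame: x ahead of the robot, y to its left, z up, the work surface at z = 0. Lengths are in m, angles in rad, forces in N, time in s.
With the tool pointing down it reaches from about 0.325 to 0.775 m from the base axis. Payload 5.5 kg.
Tool frame: the origin (TCP) lies midway between the tips of the shut fingers; the grasp point (between the pads) lies 19 mm behind it; z points along the fingers, y is the line along which they close (so a half turn about z gives the same grasp; the last joint's range is limited). The gripper opens to 85 mm and grips with 20 to 120 N. Pads are 22 mm wide; open, the fingers measure 114 mm over their backs; the gripper's body (76 mm by 85 mm) begins 54 mm behind the grasp point. The pads swing forward as they close: fully open they stand 13 mm farther back than shut.
Start: joints at [-1.292, 0.091, 1.231, -0, 1.82, -0.057], TCP at [0.198, -0.567, 0.231] pointing down, gripper open.
Joint ranges: [-2.87, 2.87], [-0.86, 2.18], [0.17, 2.46], [-1.51, 4.65], [0.06, 2.69], [-2.65, 2.65]. Speed limits (rad/s): [2.57, 2.57, 3.01, 3.14, 3.14, 3.14].

## Interface

Orientations are given as [roll, pitch, yaw] about the fixed x, y, z axes, in that order (R = Rz(yaw) Ry(pitch) Rx(roll)).
In Python, from bench import arm, eyes gives the robot as it stands (arm), with the cameras (eyes).
- The arm moves only by the shell command python3 drive.py [OPENING], which reads ROWS from standard input. ROWS is one flat JSON list of numbers that holds 1 to 5 rows one after another, with no inner brackets; each row has 4 numbers: dx, dy, dz in m, then a turn about the tool's z in rad; each row shifts and turns the commanded pose from where the row before left it, along the tool's axes as they then stand; what a row does not reach is not made up. A row lasts 1/8 s, in which the tool goes at most 0.0625 m and 0.188 rad, less where a joint would pass 70% of its speed; a pose out of reach is approached as far as the arm can. OPENING is the finger opening in m, set as the command begins (- or left out keeps the last). The fingers move at their own pace and stop on an object; the grip force is fixed at half the most. Time passes only in rows, so rows that do not move let the fingers close. It prints the time, the measured TCP pose, the force, the opening and the grip force at its end. Input that does not fit is refused with a message, and nothing moves.
- arm.get_state(): the state, without advancing time (a new reading comes with each control period).
- eyes.grab_frame(name): name is "side" or "top"; returns a dict with "image" (480x640x3 uint8, red, green, blue), "vertical_fov" (degrees; the focal length in pixels is half the picture's height over the tangent of half this angle, whatever the lens; pixels are square), "cx", "cy" (the principal point, pixels), "D" ([k1, k2, p1, p2, k3] as OpenCV has them; the pictures are not rectified), "R" (3x3) and "t" (3): a world point X has camera coordinates R X + t. Camera axes: x right, y down, z forward; pixel columns grow to the right and rows downward; lengths in m; the calibration is good to about 2 mm. A picture is of the moment at which its call begins. There is no depth.
- arm.finish_job(): hands the job in; it is judged then, once.
The state is a dict: "t": time; "qpos": joint angles; "joint_vel": joint speeds; "joint_efforts": joint torques, N m; "position": TCP position; "tcp_rot": TCP orientation; "ft_force": force on the tool from outside, world axes, zero at the start; "wrist_torque": the same for the moment, N m; "grip_width": finger opening in m; "grasp_force": force on a finger pad.
Only numpy, scipy, OpenCV 4.12 (cv2) and the standard library are available. Lean on these libraries where they do the work, as an engineer would, in place of code of your own. Each camera call takes 0.05 s, during which the arm holds its last target. There are 200 camera calls.

## Working session

There is one attempt and no reset: what is moved stays moved. The work goes in short steps, Python scripts to look and compute and a shell command to move; the robot and the scene stay as the last step left them, time stands still between calls to the robot, and variables do not carry over. Pictures are saved under pics/ and viewed, at most 10 in all, crops included, and the job is handed in when it is done.

```bash
ls; mkdir -p pics
python3 - <<'E'
from bench import arm, eyes
import cv2,pickle
for n in("side","top"):
    f=eyes.grab_frame(n); cv2.imwrite(f"pics/{n}0.png",f["image"][:,:,::-1]); pickle.dump(f,open(f"{n}0.pkl","wb"))
    print(n,f["vertical_fov"],f["cx"],f["cy"],f["D"],f["R"],f["t"])
print(arm.get_state())
E
```

```text
bench.py
drive.py
pics
side 44.07771227737263 314.42414046448295 232.66245697449855 [0.02677106 0.         0.         0.         0.        ] [[-0.98037635 -0.19686168  0.01037786]
 [-0.16322777  0.7811072  -0.60268419]
 [ 0.1105392  -0.59255128 -0.79791232]] [0.5403847  0.16532787 1.40209766]
top 51.45521956527547 324.4796298925043 236.1242323560454 [-0.0959469  0.         0.         0.         0.       ] [[-0.01395933 -0.99986563  0.00859459]
 [-0.99626158  0.01317513 -0.08537731]
 [ 0.0852526  -0.00975427 -0.99631162]] [-0.01081623  0.55046339  1.39987666]
{'t': 0.1, 'qpos': array([-1.29167179e+00,  9.17902044e-02,  1.23178210e+00, -3.01605234e-05,
        1.81978631e+00, -5.67244490e-02]), 'joint_vel': array([ 0.00010671, -0.00065362, -0.00264124,  0.00055574, -0.00169183,
        0.00044707]), 'joint_efforts': array([ 3.37424601e-03, -4.60217178e+01, -4.19218254e+01,  1.18267099e-04,
        1.06335853e-02, -1.40013893e-05]), 'position': array([ 0.19764777, -0.56624372,  0.23025057]), 'tcp_rot': array([-3.13982788e+00, -7.09224843e-05,  3.35841516e-01]), 'ft_force': array([ 0.55742731, -0.20383952,  0.41957795]), 'wrist_torque': array([-0.02895871,  0.00879251,  0.01154555]), 'grasp_force': 0.0, 'grip_width': 0.08556918148068698}
```

View pics/side0.png

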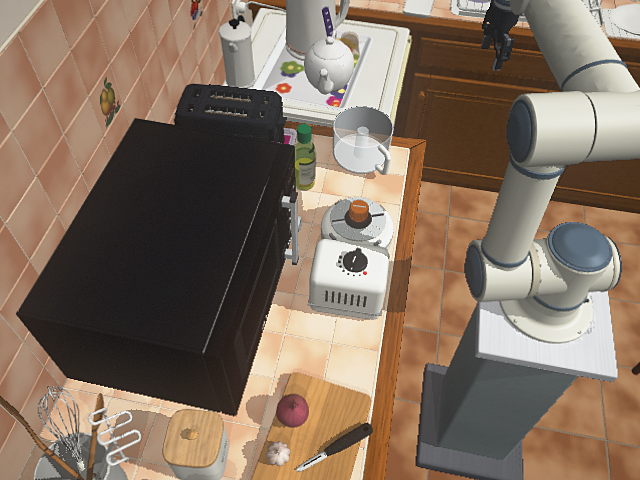

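View pics/top0.png

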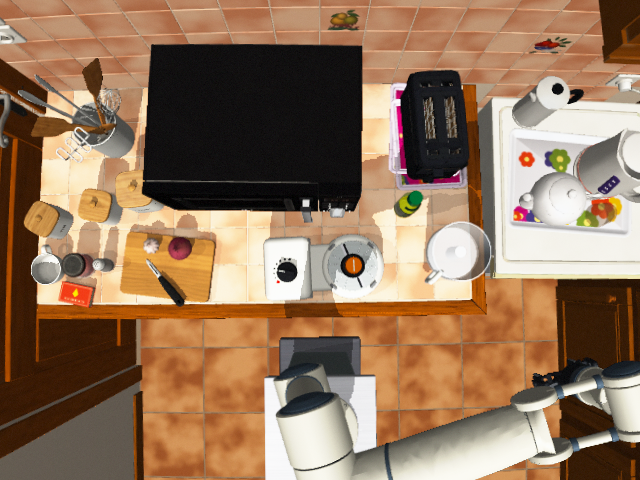

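The side view shows the knob at about (355,262) and the cap at (359,210). The top view shows the knob at (287,271) and the cap at (353,265). The microwave stands close behind the machine, and the bowl (459,251), bottle (409,204) and onion (180,247) are well to the sides. Next I'll enlarge both views.

Run:
```python
import cv2,numpy as np
s=cv2.imread("pics/side0.png")[190:290,310:400]; t=cv2.imread("pics/top0.png")[225:305,260:390]
s=cv2.resize(s,None,fx=6,fy=6,interpolation=cv2.INTER_CUBIC);t=cv2.resize(t,None,fx=6,fy=6,interpolation=cv2.INTER_CUBIC)
for im,(r0,c0) in((s,(190,310)),(t,(225,260))):
    for k in range(0,im.shape[0],60): cv2.putText(im,str(r0+k//6),(0,k+5),0,.4,(255,0,0),1); im[k,::4]=(255,0,0)
    for k in range(0,im.shape[1],60): cv2.putText(im,str(c0+k//6),(k,10),0,.4,(255,0,0),1); im[::4,k]=(255,0,0)
cv2.imwrite("pics/side0c.png",s);cv2.imwrite("pics/top0c.png",t)
```

```text
(no output)
```

View pics/side0c.png

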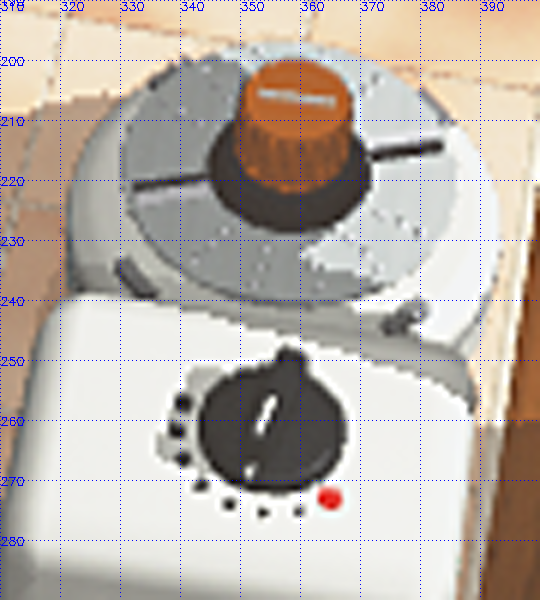

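View pics/top0c.png

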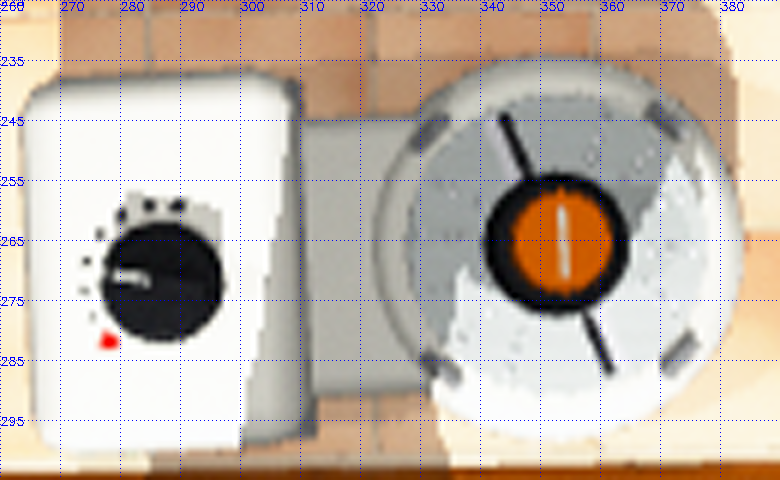

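```bash
cat > h.py <<'E'
import pickle,cv2,numpy as np
F={n:pickle.load(open(f"{n}0.pkl","rb")) for n in("side","top")}
def K(f):
    a=f["image"].shape[0]/2/np.tan(np.radians(f["vertical_fov"]/2)); return np.array([[a,0,f["cx"]],[0,a,f["cy"]],[0,0,1]])
def ray(f,p):
    u=cv2.undistortPoints(np.array([[p]],float),K(f),np.array(f["D"]))[0,0]
    R=np.array(f["R"]);return -R.T@f["t"], R.T@np.array([*u,1])
def tri(ps,pt):
    (c1,d1),(c2,d2)=ray(F["side"],ps),ray(F["top"],pt)
    s=np.linalg.lstsq(np.c_[d1,-d2],c2-c1,rcond=None)[0]
    a,b=c1+s[0]*d1,c2+s[1]*d2; return (a+b)/2,np.linalg.norm(a-b)
def atz(f,p,z):
    c,d=ray(f,p);return c+d*(z-c[2])/d[2]
def proj(f,X):
    return cv2.projectPoints(np.array([X],float).reshape(-1,3),cv2.Rodrigues(np.array(f["R"]))[0],np.array(f["t"]),K(f),np.array(f["D"]))[0].reshape(-1,2)
E
python3 - <<'E'
from h import *
np.set_printoptions(precision=4,suppress=True)
cap,e=tri((359.4,206.3),(353.8,265.2));print("cap top",cap,e)
red,e=tri((365,273),(278.2,282));print("red",red,e)
S,T=F["side"],F["top"]
print("cap line top",atz(T,(353.5,259.2),.13),atz(T,(354.5,271.2),.13))
print("cap line side",atz(S,(353,205.3),.13),atz(S,(365.8,207),.13))
for z in(.15,.16): print("knob skirt",z,atz(T,(287.2,272),z),atz(S,(355.4,262),z))
print("pointer T",atz(T,(278,271.2),.178),atz(T,(285,272.2),.178))
print("pointer S",atz(S,(355.8,256.2),.178),atz(S,(353,262),.178),atz(S,(351.5,268.7),.16),atz(S,(358,248.5),.178))
# motor block top outline edges (top view)
for p in((265,245),(266.5,293),(303.5,237),(270,238)): print("block",p,atz(T,p,.15))
for p in((459,251),(409,204),(180,247)): print(atz(T,p,.1))
print("disc slot",atz(T,(344,244),.086),atz(T,(361.5,287),.086))
E
```

```text
cap top [ 0.463  -0.0933  0.1316] 0.0005091184284689395
red [0.4219 0.1041 0.1521] 0.00021372231023686776
cap line top [ 0.4791 -0.0929  0.13  ] [ 0.4475 -0.0949  0.13  ]
cap line side [ 0.4782 -0.0946  0.13  ] [ 0.4477 -0.0956  0.13  ]
knob skirt 0.15 [0.4475 0.0807 0.15  ] [0.4464 0.0788 0.15  ]
knob skirt 0.16 [0.4474 0.0801 0.16  ] [0.446  0.0856 0.16  ]
pointer T [0.4495 0.1022 0.178 ] [0.4467 0.0845 0.178 ]
pointer S [0.4467 0.0831 0.178 ] [0.4502 0.099  0.178 ] [0.4514 0.1044 0.16  ] [0.4452 0.0622 0.178 ]
block (265, 245) [0.5183 0.1379 0.15  ]
block (266.5, 293) [0.3941 0.1347 0.15  ]
block (303.5, 237) [0.5379 0.0376 0.15  ]
block (270, 238) [0.5364 0.1248 0.15  ]
[ 0.4982 -0.3833  0.1   ]
[ 0.6287 -0.2497  0.1   ]
[0.5193 0.375  0.1   ]
disc slot [ 0.5226 -0.0707  0.086 ] [ 0.405  -0.1162  0.086 ]
```

Cap axis is at about (0.463, -0.094) and the knob at (0.447, 0.081). The pointer bar lies at about 1.40 rad in world, so the knob reads about 1.0 rad. First I'll turn the tool so it lines up with the bar.

```bash
cat >> h.py <<'E'
def go(x,y,yaw):
    from bench import arm, eyes
    s=arm.get_state();p=s["position"];a=s["tcp_rot"][2];d=np.array([x,y])-p[:2];c,n=np.cos(a),np.sin(a)
    print("pos",p.round(4),"yaw",round(a,3),"| tool dx %.4f dy %.4f turn %.3f"%(d@[c,n],d@[n,-c],-(yaw-a)),"q1,q6",s["qpos"][[0,5]].round(3))
E
echo '[0, 0, 0, -0.18, 0, 0, 0, -0.18, 0, 0, 0, -0.18, 0, 0, 0, -0.18, 0, 0, 0, -0.18]' | python3 drive.py 0.045
echo '[0, 0, 0, -0.164]' | python3 drive.py
python3 -c "from h import *;go(.447,.081,1.40)"
```

```text
t: 0.72
position: [0.1977, -0.5663, 0.2306]
tcp_rot: [-3.141, -0.001, 1.242]
ft_force: [0.8, 0.0, -0.3]
grip_width: 0.0446
grasp_force: 0.0
t: 0.85
position: [0.1977, -0.5663, 0.2306]
tcp_rot: [-3.141, -0.001, 1.405]
ft_force: [0.3, -0.8, -0.3]
grip_width: 0.0451
grasp_force: 0.0
pos [ 0.1977 -0.5663  0.2306] yaw 1.405 | tool dx 0.6796 dy 0.1393 turn 0.005 q1,q6 [-1.292 -1.126]
```

```bash
echo '[0.05, 0.01, 0, 0, 0.05, 0.01, 0, 0, 0.05, 0.01, 0, 0, 0.05, 0.01, 0, 0, 0.05, 0.01, 0, 0]' | python3 drive.py >/dev/null
echo '[0.05, 0.01, 0, 0, 0.05, 0.01, 0, 0, 0.05, 0.01, 0, 0, 0.05, 0.01, 0, 0, 0.05, 0.01, 0, 0]' | python3 drive.py
python3 -c "from h import *;go(.447,.081,1.40)"
```

```text
t: 2.1
position: [0.3815, -0.0892, 0.231]
tcp_rot: [-3.142, 0.0, 1.4]
ft_force: [0.0, -0.5, -0.2]
grip_width: 0.0453
grasp_force: 0.0
pos [ 0.3815 -0.0892  0.231 ] yaw 1.4 | tool dx 0.1788 dy 0.0355 turn -0.000 q1,q6 [-0.317 -0.145]
```

```bash
echo '[0.045, 0.009, 0, 0, 0.045, 0.009, 0, 0, 0.045, 0.009, 0, 0, 0.044, 0.0085, 0, 0, 0, 0, 0.02, 0]' | python3 drive.py
python3 -c "
from h import *;go(.447,.081,1.40)
from bench import arm, eyes
o=[]
for n,r,c in(('side',200,300),('top',210,230)):
    f=eyes.grab_frame(n);i=f['image'][r:r+120,c:c+110,::-1];o.append(cv2.resize(i,None,fx=3.6,fy=4*.9,interpolation=2))
cv2.imwrite('pics/k1.png',np.hstack(o))"
```

```text
t: 2.72
position: [0.4476, 0.0822, 0.2117]
tcp_rot: [3.14, -0.001, 1.404]
ft_force: [0.3, -0.7, 0.0]
grip_width: 0.0452
grasp_force: 0.0
pos [0.4476 0.0822 0.2117] yaw 1.404 | tool dx -0.0013 dy -0.0004 turn 0.004 q1,q6 [0.106 0.273]
```

View pics/k1.png

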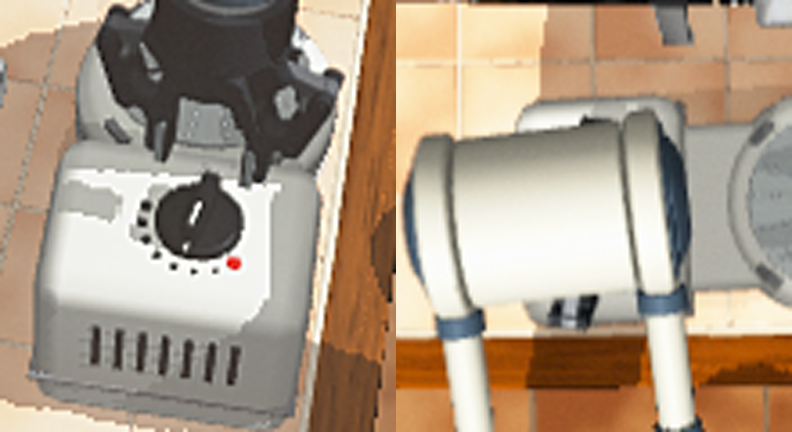

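The fingers straddle the bar in the side view, with tips at about (163,155) and (248,180) in the crop and the knob below them at (200,215). Next I'll descend and grip.

```bash
echo '[0, 0, 0.02, 0, 0, 0, 0.018, 0, 0, 0, 0.009, 0, 0, 0, 0, 0]' | python3 drive.py
echo '[0, 0, 0, 0, 0, 0, 0, 0, 0, 0, 0, 0, 0, 0, 0, 0]' | python3 drive.py 0
python3 -c "from h import *;go(.447,.081,1.40)"
```

```text
t: 3.32
position: [0.4464, 0.0793, 0.1636]
tcp_rot: [-3.14, 0.0, 1.399]
ft_force: [-0.6, -0.4, 0.2]
grip_width: 0.0451
grasp_force: 0.0
t: 3.82
position: [0.4479, 0.0794, 0.1655]
tcp_rot: [3.138, -0.001, 1.4]
ft_force: [5.4, -0.2, 2.1]
grip_width: 0.0112
grasp_force: 61.5
pos [0.4479 0.0794 0.1655] yaw 1.4 | tool dx 0.0014 dy -0.0012 turn -0.000 q1,q6 [0.101 0.272]
```

```bash
echo '[0, 0, 0, -0.16, 0, 0, 0, -0.16, 0, 0, 0, -0.16, 0, 0, 0, -0.16, 0, 0, 0, -0.16]' | python3 drive.py
echo '[0, 0, 0, -0.08, 0, 0, 0, 0]' | python3 drive.py
python3 -c "
from h import *;go(.447,.081,1.40)
from bench import arm, eyes;s=arm.get_state();print(s['wrist_torque'],s['ft_force'])"
```

```text
t: 4.45
position: [0.4491, 0.0796, 0.1655]
tcp_rot: [3.136, 0.004, 2.205]
ft_force: [10.7, 1.4, 0.3]
grip_width: 0.0116
grasp_force: 61.2
t: 4.7
position: [0.4492, 0.0797, 0.1655]
tcp_rot: [3.136, 0.004, 2.281]
ft_force: [11.9, 0.2, 0.5]
grip_width: 0.011
grasp_force: 61.2
pos [0.4492 0.0797 0.1655] yaw 2.281 | tool dx 0.0024 dy -0.0008 turn 0.881 q1,q6 [ 0.101 -0.609]
[ 0.08356014 -1.78261526  0.02316253] [11.85414611  0.24689818  0.45156885]
```

```bash
for k in 1; do
echo '[0, 0, 0, -0.05, 0, 0, 0, -0.05, 0, 0, 0, 0]' | python3 drive.py 
python3 -c "from bench import arm, eyes;s=arm.get_state();print(s['wrist_torque'])"
echo '[0, 0, 0, -0.05, 0, 0, 0, -0.05, 0, 0, 0, 0]' | python3 drive.py 
python3 -c "
from bench import arm, eyes;s=arm.get_state();print(s['wrist_torque'])
import cv2
cv2.imwrite('pics/k2.png',cv2.resize(eyes.grab_frame('side')['image'][200:320,300:410,::-1],None,fx=5,fy=5,interpolation=2))"; done
```

```text
t: 5.08
position: [0.4493, 0.0798, 0.1655]
tcp_rot: [3.136, 0.005, 2.38]
ft_force: [12.3, 0.4, 0.5]
grip_width: 0.011
grasp_force: 61.1
[ 0.09234996 -1.92227849  0.01788792]
t: 5.45
position: [0.4494, 0.0798, 0.1656]
tcp_rot: [3.136, 0.005, 2.478]
ft_force: [11.4, 1.9, -0.2]
grip_width: 0.0114
grasp_force: 69.5
[ 0.37966647 -1.9689749  -1.35575178]
```

View pics/k2.png

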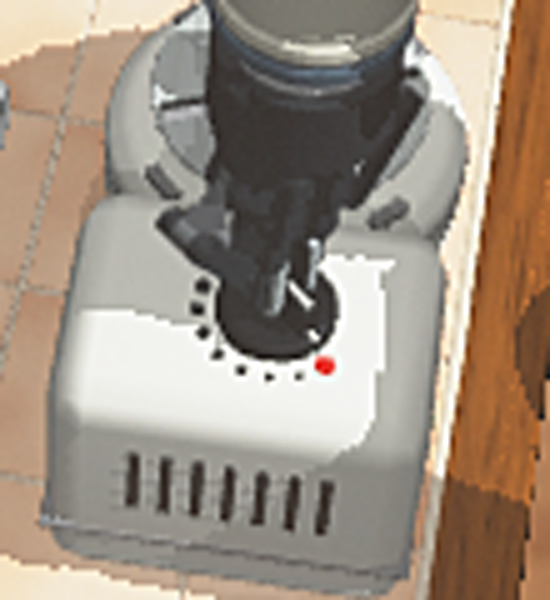

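The wrist torque is -1.36 N m, so the knob is against its stop. The picture shows the pointer (300,290)-(315,335) aimed at the red dot (325,366). Next I'll release, lift and go to the cap.

```bash
echo '[0, 0, 0, 0, 0, 0, 0, 0, 0, 0, 0, 0]' | python3 drive.py 0.04
echo '[0, 0, -0.03, 0, 0, 0, -0.04, 0, 0, 0, 0, 0.18, 0, 0, 0, 0.18, 0, 0, 0, 0.18]' | python3 drive.py
echo '[0, 0, 0, 0.18, 0, 0, 0, 0.18, 0, 0, 0, 0.18, 0, 0, 0, 0]' | python3 drive.py 0.085
python3 -c "from h import *;go(.463,-.0938,1.40)"
```

```text
t: 5.88
position: [0.4464, 0.0795, 0.164]
tcp_rot: [-3.141, -0.001, 2.48]
ft_force: [-0.8, -0.3, -0.3]
grip_width: 0.04
grasp_force: 0.0
t: 6.5
position: [0.4466, 0.0795, 0.2342]
tcp_rot: [-3.141, -0.0, 1.934]
ft_force: [-1.3, -0.5, -0.3]
grip_width: 0.0397
grasp_force: 0.0
t: 7.0
position: [0.4466, 0.0795, 0.2341]
tcp_rot: [-3.141, 0.0, 1.401]
ft_force: [0.8, -0.6, -0.5]
grip_width: 0.0852
grasp_force: 0.0
pos [0.4466 0.0795 0.2341] yaw 1.401 | tool dx -0.1681 dy 0.0454 turn 0.001 q1,q6 [0.101 0.271]
```

```bash
echo '[-0.042, 0.0116, 0, 0, -0.042, 0.0116, 0, 0, -0.042, 0.0116, 0, 0, -0.042, 0.0116, 0.02, 0, 0, 0, 0.03, 0]' | python3 drive.py
python3 -c "
from h import *;go(.464,-.0938,1.40)
from bench import arm, eyes
o=[]
for n,r,c in(('side',160,300),('top',200,300)):
    f=eyes.grab_frame(n);i=f['image'][r:r+120,c:c+110,::-1];o.append(cv2.resize(i,None,fx=3.6,fy=3.6,interpolation=2))
cv2.imwrite('pics/c1.png',np.hstack(o))"
```

```text
t: 7.62
position: [0.4642, -0.0967, 0.1843]
tcp_rot: [3.14, 0.001, 1.4]
ft_force: [0.2, 0.1, -0.5]
grip_width: 0.0846
grasp_force: 0.0
pos [ 0.4642 -0.0967  0.1843] yaw 1.4 | tool dx 0.0028 dy -0.0007 turn 0.000 q1,q6 [-0.277 -0.106]
```

View pics/c1.png

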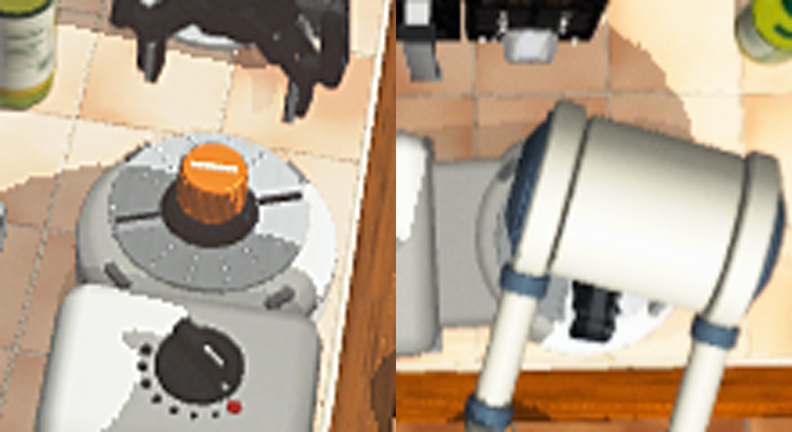

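The knob pointer sits at the red dot (235,407 in the crop). The open fingers straddle the cap, which is at (213,185). Next I'll descend.

```bash
echo '[0, 0, 0.03, 0, 0, 0, 0, 0, 0, 0, 0, 0]' | python3 drive.py
python3 -c "from h import *;go(.464,-.0938,1.40)"
```

```text
t: 8.1
position: [0.4643, -0.0937, 0.156]
tcp_rot: [3.14, 0.0, 1.402]
ft_force: [-0.1, -0.2, 0.1]
grip_width: 0.0848
grasp_force: 0.0
pos [ 0.4643 -0.0937  0.156 ] yaw 1.402 | tool dx -0.0002 dy -0.0003 turn 0.002 q1,q6 [-0.271 -0.102]
```

```bash
echo '[0, 0, 0.025, 0, 0, 0, 0.02, 0, 0, 0, 0.008, 0, 0, 0, 0, 0, 0, 0, 0, 0]' | python3 drive.py
echo '[0, 0, 0, 0, 0, 0, 0, 0, 0, 0, 0, 0, 0, 0, 0, 0]' | python3 drive.py 0
python3 -c "from bench import arm, eyes;s=arm.get_state();print(s['wrist_torque'])"
```

```text
t: 8.72
position: [0.4643, -0.094, 0.1022]
tcp_rot: [3.14, 0.0, 1.4]
ft_force: [-0.7, 0.1, -0.0]
grip_width: 0.0851
grasp_force: 0.0
t: 9.22
position: [0.4644, -0.094, 0.1022]
tcp_rot: [3.14, 0.0, 1.4]
ft_force: [-0.4, 1.0, 4.8]
grip_width: 0.0422
grasp_force: 61.1
[ 0.02523966  0.04663978 -0.03391166]
```

Gripped and well centred. Now I'll try anticlockwise in small steps.

```bash
for k in 1; do echo '[0, 0, 0, -0.06, 0, 0, 0, -0.06, 0, 0, 0, 0]' | python3 drive.py
python3 -c "from bench import arm, eyes;s=arm.get_state();print(s['wrist_torque'])"
echo '[0, 0, 0, -0.06, 0, 0, 0, -0.04, 0, 0, 0, 0]' | python3 drive.py
python3 -c "from bench import arm, eyes;s=arm.get_state();print(s['wrist_torque'])";done
```

```text
t: 9.6
position: [0.4644, -0.0941, 0.1022]
tcp_rot: [3.14, 0.0, 1.52]
ft_force: [0.1, 0.3, 5.2]
grip_width: 0.042
grasp_force: 61.3
[0.01427455 0.04255378 0.06046076]
t: 9.98
position: [0.4644, -0.0941, 0.1022]
tcp_rot: [3.14, 0.001, 1.619]
ft_force: [-0.8, -0.1, 6.2]
grip_width: 0.0424
grasp_force: 61.3
[-0.02350486  0.04248086  0.10684562]
```

```bash
echo '[0, 0, 0, -0.08, 0, 0, 0, -0.08, 0, 0, 0, 0]' | python3 drive.py
python3 -c "from bench import arm, eyes;s=arm.get_state();print(s['wrist_torque'])"
echo '[0, 0, 0, -0.08, 0, 0, 0, -0.08, 0, 0, 0, -0.08, 0, 0, 0, 0]' | python3 drive.py
python3 -c "
from h import *
from bench import arm, eyes;s=arm.get_state();print(s['wrist_torque'])
o=[]
for n,r,c in(('side',160,300),('top',200,300)):
    f=eyes.grab_frame(n);i=f['image'][r:r+120,c:c+110,::-1];o.append(cv2.resize(i,None,fx=3.6,fy=3.6,interpolation=2))
cv2.imwrite('pics/c2.png',np.hstack(o))"
```

```text
t: 10.35
position: [0.4644, -0.0941, 0.1021]
tcp_rot: [3.14, 0.001, 1.78]
ft_force: [0.3, -0.1, 3.9]
grip_width: 0.0421
grasp_force: 61.3
[-0.01269208  0.11144798  0.11523421]
t: 10.85
position: [0.4644, -0.094, 0.1022]
tcp_rot: [3.14, 0.001, 2.02]
ft_force: [0.1, -0.9, 5.1]
grip_width: 0.0422
grasp_force: 61.3
[ 0.04623108 -0.00306045  0.04665738]
```

View pics/c2.png

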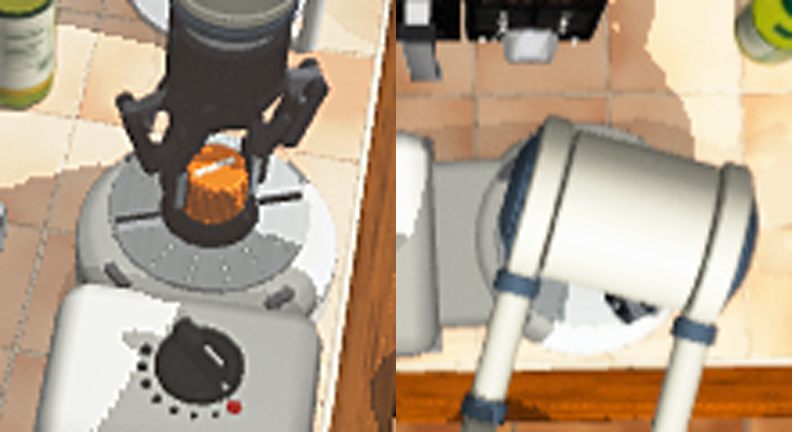

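The cap's white line has turned with the gripper: it was level and now slants from (190,175) to (235,155). So the thread is right-handed. I'll keep turning to about 1.45 rad.

```bash
echo '[0, 0, 0, -0.1, 0, 0, 0, -0.1, 0, 0, 0, -0.1, 0, 0, 0, -0.1, 0, 0, 0, -0.1]' | python3 drive.py
python3 -c "from bench import arm, eyes;s=arm.get_state();print(s['wrist_torque'])"
echo '[0, 0, 0, -0.1, 0, 0, 0, -0.1, 0, 0, 0, -0.12, 0, 0, 0, 0, 0, 0, 0, 0]' | python3 drive.py
python3 -c "from bench import arm, eyes;s=arm.get_state();print(s['wrist_torque'])"
echo '[0, 0, -0.005, 0, 0, 0, -0.005, 0, 0, 0, 0, 0]' | python3 drive.py
```

```text
t: 11.58
position: [0.4644, -0.094, 0.1021]
tcp_rot: [3.141, 0.002, 2.522]
ft_force: [0.3, 0.4, 5.1]
grip_width: 0.0422
grasp_force: 61.1
[ 0.00999608 -0.00853164 -0.06670063]
t: 12.2
position: [0.4644, -0.094, 0.1021]
tcp_rot: [3.142, 0.002, 2.839]
ft_force: [0.5, -0.6, 5.5]
grip_width: 0.0423
grasp_force: 61.3
[ 0.04095999 -0.00429918  0.01782463]
t: 12.58
position: [0.4639, -0.0939, 0.1115]
tcp_rot: [3.142, -0.0, 2.84]
ft_force: [-0.1, 0.9, -1.0]
grip_width: 0.0425
grasp_force: 61.0
```

```bash
echo '[0, 0, -0.02, 0, 0, 0, -0.025, 0, 0, 0, -0.03, 0, 0, 0, -0.025, 0, 0, 0, 0, 0]' | python3 drive.py
echo '[0, 0, 0, 0, 0, 0, 0, 0, 0, 0, 0, 0, 0, 0, 0, 0]' | python3 drive.py
python3 -c "
from h import *
from bench import arm, eyes;print(np.abs(arm.get_state()['joint_vel']).max())
f=eyes.grab_frame('side');cv2.imwrite('pics/e.png',cv2.resize(f['image'][140:290,290:420,::-1],None,fx=4,fy=4,interpolation=2))"
```

```text
t: 13.2
position: [0.4648, -0.0942, 0.2148]
tcp_rot: [3.141, 0.005, 2.84]
ft_force: [0.2, 1.2, -0.6]
grip_width: 0.0422
grasp_force: 62.3
t: 13.7
position: [0.4637, -0.0939, 0.2107]
tcp_rot: [-3.142, -0.001, 2.84]
ft_force: [-0.2, -0.4, -0.6]
grip_width: 0.0421
grasp_force: 62.3
0.004912103420337121
```

View pics/e.png

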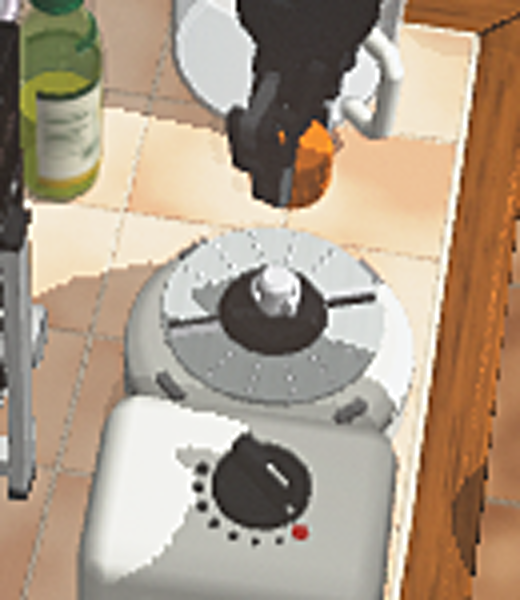

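The cap is held upright above the bare spindle (tip at 280,270 in the crop), lifted 108 mm from its seat, so about 84 mm clear of the tip. The knob is still at the red dot (300,532). Handing in.

```bash
python3 -c "from bench import arm, eyes;print(arm.finish_job())"
```

```text
the job is handed in; nothing more can be done
None
```

The job is handed in: the knob is off at the red dot, and the cap, which proved right-handed, is unscrewed and held upright and still about 84 mm above the spindle tip, with the bowl, bottle and onion left alone.

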